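Gauge the perch posts

TASK

Sort the three perch posts with the slot gauge, one at a time: gently slide each post, upright and without forcing it, into the gauge from its flared mouth; if it slides through, stand it in the oblong white dish, and if it will not go in, stand it in the square grey tray before trying the next. All three must be tried and end standing upright, let go, on the floor of the right dish or tray. Do not knock a post over, and leave the jar, the white meter and the spare cap where they are.

Things in the scene. Friction and masses are not known exactly. Their poses are not given: they have to be found in the camera images.
- post_a: turned wooden perch post, about 60 g, standing upright: round shank from the foot to 38 mm, short cone, then a round neck 22 mm in diameter from 42 mm to the top at 95 mm. The shank is 30 mm thick (fits the gauge) or 39 mm (does not): two of the three fit, which ones is not told, the gauge decides. Necks and heights are alike. Origin: centre of the foot's underside; z up the post
- post_b: turned wooden perch post, about 60 g, standing upright: round shank from the foot to 38 mm, short cone, then a round neck 22 mm in diameter from 42 mm to the top at 95 mm. The shank is 30 mm thick (fits the gauge) or 39 mm (does not): two of the three fit, which ones is not told, the gauge decides. Necks and heights are alike. Origin: centre of the foot's underside; z up the post
- post_c: turned wooden perch post, about 60 g, standing upright: round shank from the foot to 38 mm, short cone, then a round neck 22 mm in diameter from 42 mm to the top at 95 mm. The shank is 30 mm thick (fits the gauge) or 39 mm (does not): two of the three fit, which ones is not told, the gauge decides. Necks and heights are alike. Origin: centre of the foot's underside; z up the post
- gauge: aluminium slot gauge screwed to the table. Origin on the table under the middle of the slot; a post slides through along +x; y across, z up. Base plate 4 mm thick, x -50 to +34 mm, 90 mm wide. Two jaws, x -20 to +20 mm, leave a slot 34 mm wide up to 50 mm above the table. Steel lips above them (50 to 56 mm) leave 28 mm for the neck: a shank cannot enter from above
- gauge_mouth (a point): middle of the gauge's flared mouth, its -x end (x = -38 mm in the gauge's frame, on the base plate). Its walls, 50 mm high, open above, narrow from 59 mm here to 34 mm at the slot, 18 mm farther in. A post goes in with its foot 5 to 11 mm above the table. A 39 mm shank stops with its axis at gauge x about -30 mm; pressing over 60 N is forbidden
- gauge_exit (a point): middle of the slot's open +x end (x = +20 mm in the gauge's frame, on the base plate). Once its axis is 20 mm past this point, a 30 mm post is clear of the lips and can be lifted
- dish: oblong white ceramic dish for the posts that fit, outside 110 (x) x 170 (y) x 26 mm high, walls and floor 6 mm, loose, 0.7 kg. Origin: centre of its underside
- tray: square grey plastic tray for the posts that do not fit, outside 110 x 110 x 26 mm high, walls and floor 6 mm, loose, 0.5 kg. Origin: centre of its underside
- jar: bystander: clear glass jar with twist cap, 72 mm in diameter, 110 mm high, at the back. Origin: centre of underside
- meter: bystander: white square hygrometer lying flat, 50 x 50 x 18 mm, beyond the gauge. Origin: centre of underside
- cap: bystander: spare steel jar cap lying flat near the posts, 60 mm in diameter, 15 mm high. Origin: centre of underside
There are look-alikes about, which are no part of the job. Leave any turquoise look-alike of the post_c alone. What is shaped like the gauge but blue is not meant.

How it is judged:
By the outcome, as a careful person would: the job done as asked, in the order asked, and still so for the second after the job is handed in, with the robot touching nothing.
It also fails if it takes over 72 s, if anything falls off the work surface, if the arm or the gripper's body presses on something with over 40 N, if the wrist force passes 120 N, or if a joint passes its speed limit or range.

ROBOT

A 6-joint arm with a two-finger parallel gripper is mounted at the origin on the work surface. World frame = base frame: x ahead of the robot, y to its left, z up, the work surface at z = 0. Lengths are in mm, angles in rad, forces in N, time in s.
With the tool pointing down it reaches from about 275 to 750 mm from the base axis. Payload 10.2 kg.
Tool frame: the origin (TCP) lies midway between the tips of the shut fingers; the grasp point (between the pads) lies 19 mm behind it; z points along the fingers, y is the line along which they close (so a half turn about z gives the same grasp; the last joint's range is limited). The gripper opens to 85 mm and grips with 20 to 120 N. Pads are 22 mm wide; open, the fingers measure 114 mm over their backs; the gripper's body (76 mm by 85 mm) begins 54 mm behind the grasp point. The pads swing forward as they close: fully open they stand 13 mm farther back than shut.
Start: joints at [-0.223, 0.313, 1.498, -0, 1.331, -0.223], TCP at [525.006, -0.013, 231.294] pointing down, gripper open.
Joint ranges: [-2.94, 2.94], [-0.97, 2.17], [0.19, 2.56], [-1.23, 4.37], [0.02, 3.11], [-2.88, 2.88]. Speed limits (rad/s): [2.39, 2.39, 3.01, 3.14, 3.14, 3.14].

INTERFACE

Orientations are given as a unit quaternion [w, x, y, z].
In Python, from rig import ctrl, capture, camera_info gives the robot as it stands.
- The arm moves only by the tool apply_moves, never from a script. Its argument "targets" is a list of rows, each a list of 3 entries, a list of its own where there are three numbers: the finger opening in mm, from 0 to 85.4, then the shift along the world's x, y, z in mm, then the turn, a rotation vector about the world's x, y, z in degrees. In form: [[grip, [dx, dy, dz], [rx, ry, rz]], ...]. A call has 1 to 20 rows; each row is the pose to reach, as a shift and turn from the pose commanded when the call began; what a row does not reach only later rows make up. A row lasts 1/10 s, in which the tool goes at most 50 mm and 8.59 degrees, less where a joint would pass 70% of its speed; a pose out of reach is approached as far as the arm can. A call with a gripper value outside its range is refused whole. The fingers move at their own pace and stop on an object; "squeeze" is the grip in N (left out, the last holds). Time passes only in rows, so rows that repeat a pose let the fingers close. It gives the time, the measured TCP pose, the force, the opening and the grip force at its end, in the units of the state.
- ctrl.sense(): the state, without advancing time (a new reading comes with each control period).
- capture(name): name is "scene" or "side" or "wrist"; returns (picture, depth): 400x640x3 uint8, blue, green, red; 400x640 float32, mm along the optical axis (not along the pixel's ray), 0 where there is no reading.
- camera_info(name): a dict with "vfov" (degrees; the focal length in pixels is half the picture's height over the tangent of half this angle, whatever the lens; pixels are square), "cx", "cy" (the principal point, pixels), "extrinsics" (4x4, takes a point from camera to world coordinates). Camera axes: x right, y down, z forward; pixel columns grow to the right and rows downward; lengths in mm; the calibration is good to about 2 mm. The wrist camera is an equidistant fisheye: a pixel r from the principal point sees the ray r / f radians off the axis. A picture is of the moment at which its call begins: read the wrist's pose just before it. camera_info takes no time and is no camera call; for the wrist camera it gives the pose at the moment of the call.
- ctrl.finish_job(): hands the job in; it is judged then, once.
The state is a dict: "time_s": time; "joints": joint angles; "dq": joint speeds; "tau": joint torques, N m; "eef_pos": TCP position; "ee_rot": TCP orientation; "force": force on the tool from outside, world axes, zero at the start; "wrist_torque": the same for the moment, N m; "grip_width": opening from 0.0 (shut) to 1.0 (fully open); "grip_force": force on a finger pad.
Only numpy, scipy, OpenCV 4.12 (cv2) and the standard library are available. Lean on these libraries where they do the work, as an engineer would, in place of code of your own. Each camera call takes 0.05 s, during which the arm holds its last target. There are 200 camera calls.

## Working session

There is one attempt and no reset: what is moved stays moved. The work goes in short steps, Python scripts to look and compute and a tool call to move; the robot and the scene stay as the last step left them, time stands still between calls to the robot, and variables do not carry over. Pictures are saved under pics/ and viewed, at most 10 in all, crops included, and the job is handed in when it is done.

Besides the shell and the picture viewer there is one more tool, called after "Call:" as name([rows], argument=value, ...), one row to a line, values as JSON. apply_moves: Moves the arm, as the interface text tells. Its arguments: {"type":"object","properties":{"targets":{"type":"array","items":{"type":"array"}},"squeeze":{"type":"number"}},"required":["targets"]}

```bash
ls; mkdir -p pics; cat > h.py <<'E'
import numpy as np, cv2
from rig import ctrl, capture, camera_info
def grab(n):
    ci=camera_info(n); im,d=capture(n); return im,d,ci
def f_of(ci): return 200/np.tan(np.radians(ci["vfov"])/2)
def cloud(d,ci):
    f=f_of(ci); v,u=np.mgrid[:400,:640]
    E=np.array(ci["extrinsics"])
    P=np.stack([(u-ci["cx"])/f*d,(v-ci["cy"])/f*d,d],-1)
    return P@E[:3,:3].T+E[:3,3]
def plane(u,v,z,ci):
    f=f_of(ci);E=np.array(ci["extrinsics"])
    r=E[:3,:3]@np.array([(u-ci["cx"])/f,(v-ci["cy"])/f,1]);o=E[:3,3]
    return o+r*(z-o[2])/r[2]
E
python3 - <<'E'
from h import *
for n in("scene","side"):
    im,d,ci=grab(n); cv2.imwrite(f"pics/{n}0.png",im); np.savez(f"{n}0.npz",im=im,d=d,E=ci["extrinsics"],cx=ci["cx"],cy=ci["cy"],vfov=ci["vfov"])
    print(n,ci["vfov"],ci["cx"],ci["cy"],np.round(ci["extrinsics"],3).tolist(),(d>0).mean())
s=ctrl.sense();print(s["eef_pos"],s["ee_rot"],s["time_s"])
E
```

```text
pics
scene 46.47092930341714 315.2063750046249 199.73727640245488 [[-0.781, 0.409, -0.472, 1248.735], [0.625, 0.497, -0.602, 762.709], [-0.012, -0.765, -0.644, 908.367], [0.0, 0.0, 0.0, 1.0]] 0.9910625
side 51.28255101443141 315.82451154450456 204.25591750000797 [[0.837, -0.359, 0.413, 134.868], [-0.548, -0.537, 0.641, -818.277], [-0.008, -0.763, -0.646, 791.874], [0.0, 0.0, 0.0, 1.0]] 0.99615234375
[5.24785808e+02 3.31938056e-02 2.30818426e+02] [-4.61973573e-04  7.07102481e-01  7.07110870e-01 -2.92946960e-04] 0.1
```

View pics/scene0.png

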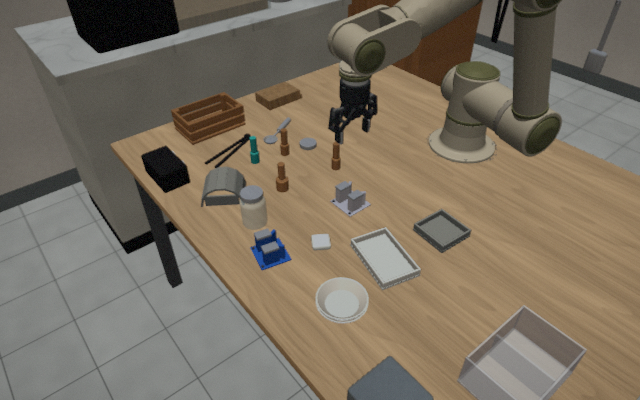

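View pics/side0.png

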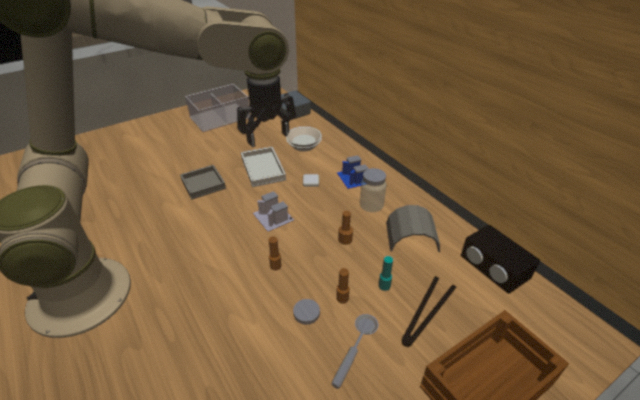

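The scene view shows three brown posts at (284,143), (336,156), (282,178), a turquoise look-alike at (254,150), the gauge at (350,199), the dish at (385,257), the tray at (442,230), the meter at (320,241) and the jar at (253,207). The side view shows the same layout, with the gauge at (272,210) and the posts at (275,253), (343,285) and (346,228).

```bash
python3 - <<'E'
from h import *
H=np.zeros((400,400),np.float32); C=np.zeros((400,400,3),np.uint8)  # 2mm: x 200..1000, y -400..400
for n in("scene","side"):
    z=np.load(n+"0.npz"); P=cloud(z["d"],z).reshape(-1,3); c=z["im"].reshape(-1,3)
    ok=(P[:,2]>-20)&(P[:,2]<130)&(z["d"].ravel()>0); 
    tab=P[ok&(abs(P[:,2])<6)&(P[:,0]>300)&(P[:,0]<700)&(abs(P[:,1])<300)]; print(n,"table z",np.median(tab[:,2]))
    i=((P[:,0]-200)/2).astype(int); j=((P[:,1]+400)/2).astype(int)
    ok&=(i>=0)&(i<400)&(j>=0)&(j<400)
    for a,b,h,k in zip(i[ok],j[ok],P[ok,2],c[ok]):
        if h>H[a,b] or C[a,b].sum()==0: H[a,b]=max(h,H[a,b]);C[a,b]=k
m=cv2.morphologyEx((H>9).astype(np.uint8),cv2.MORPH_CLOSE,np.ones((3,3)))
k,L,S,ce=cv2.connectedComponentsWithStats(m)
for q in range(1,k):
    if S[q,4]>15:
        r=L==q; ii,jj=np.nonzero(r); rect=cv2.minAreaRect(np.c_[ii,jj].astype(np.float32))
        print(q,"c",(200+2*rect[0][0],-400+2*rect[0][1]),"sz",np.round(2*np.array(rect[1])),"ang",round(rect[2],1),"h",round(float(np.percentile(H[r],98)),1),C[r].mean(0).astype(int), S[q,4])
cv2.imwrite("pics/top.png",cv2.resize(C[::-1,::-1][:,:],(600,600)) )
E
```

```text
Traceback (most recent call last):
  File "h.py", line 8, in cloud
    E=np.array(ci["extrinsics"])
               ~~^^^^^^^^^^^^^^
KeyError: 'extrinsics is not a file in the archive'
```

```bash
cat >> h.py <<'E'
def load(n):
    z=dict(np.load(n+"0.npz")); z["extrinsics"]=z["E"]; return z
E
cat > top.py <<'E'
from h import *
H=np.zeros((400,400),np.float32); C=np.zeros((400,400,3),np.uint8)  # 2mm: x 200..1000, y -400..400
for n in("scene","side"):
    z=load(n); P=cloud(z["d"],z).reshape(-1,3); c=z["im"].reshape(-1,3)
    ok=(P[:,2]>-20)&(P[:,2]<130)&(z["d"].ravel()>0); 
    tab=P[ok&(abs(P[:,2])<6)&(P[:,0]>300)&(P[:,0]<700)&(abs(P[:,1])<300)]; print(n,"table z",np.median(tab[:,2]))
    i=((P[:,0]-200)/2).astype(int); j=((P[:,1]+400)/2).astype(int)
    ok&=(i>=0)&(i<400)&(j>=0)&(j<400)
    for a,b,h,k in zip(i[ok],j[ok],P[ok,2],c[ok]):
        if h>H[a,b] or C[a,b].sum()==0: H[a,b]=max(h,H[a,b]);C[a,b]=k
m=cv2.morphologyEx((H>9).astype(np.uint8),cv2.MORPH_CLOSE,np.ones((3,3)))
k,L,S,ce=cv2.connectedComponentsWithStats(m)
for q in range(1,k):
    if S[q,4]>15:
        r=L==q; ii,jj=np.nonzero(r); rect=cv2.minAreaRect(np.c_[ii,jj].astype(np.float32))
        print(q,"c",np.round([200+2*rect[0][0],-400+2*rect[0][1]]),"sz",np.round(2*np.array(rect[1])),"ang",round(rect[2],1),"h",round(float(np.percentile(H[r],98)),1),C[r].mean(0).astype(int), S[q,4])
cv2.imwrite("pics/top.png",cv2.resize(C[::-1,::-1][:,:],(600,600)) )
E
python3 top.py
```

```text
scene table z 0.741440601636441
side table z -1.2799186332350132
1 c [401. 243.] sz [119. 116.] ang 85.5 h 28.2 [55 61 64] 1244
14 c [ 415. -337.] sz [64. 60.] ang 53.1 h 17.8 [81 79 80] 758
25 c [ 425. -175.] sz [37. 30.] ang 63.4 h 97.0 [31 54 79] 236
35 c [512. -39.] sz [68. 32.] ang 6.3 h 58.3 [79 77 80] 413
36 c [511.  18.] sz [66. 33.] ang 3.0 h 58.9 [79 78 81] 426
37 c [ 508. -346.] sz [40. 31.] ang 45.0 h 96.9 [32 57 83] 253
38 c [595. 215.] sz [180. 115.] ang 75.3 h 28.4 [ 93  99 102] 1435
66 c [ 611. -373.] sz [37. 30.] ang 54.5 h 96.7 [73 82 37] 236
76 c [ 626. -196.] sz [48. 39.] ang 63.4 h 96.4 [31 54 79] 377
104 c [686.  67.] sz [60. 51.] ang 55.0 h 21.3 [91 93 93] 666
105 c [ 782. -285.] sz [123. 128.] ang 55.5 h 67.9 [56 64 69] 3561
106 c [782. 262.] sz [127. 122.] ang 45.0 h 43.6 [101 108 110] 3065
107 c [ 775. -122.] sz [80. 74.] ang 90.0 h 112.7 [77 81 84] 1191
108 c [805. -16.] sz [33. 62.] ang 78.7 h 59.0 [77 63 58] 404
109 c [818.  37.] sz [32. 61.] ang 77.0 h 59.1 [82 67 61] 416
110 c [ 881. -398.] sz [ 4. 82.] ang 90.0 h 72.6 [13 12 14] 46
```

View pics/top.png

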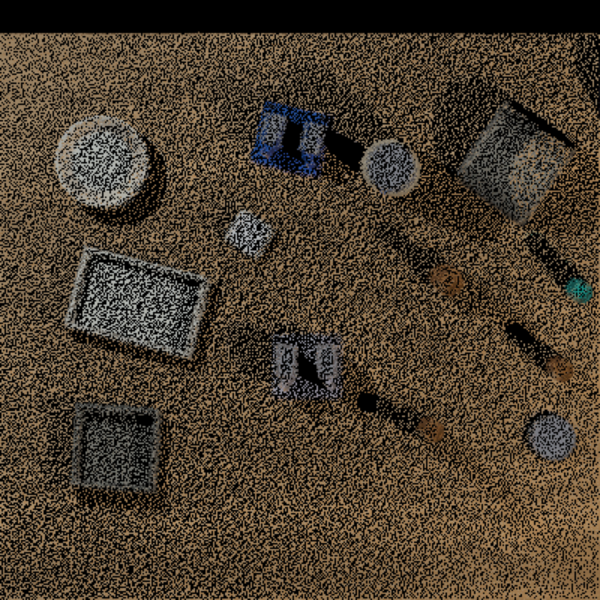

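Top view (up is +x, left is +y): the gauge is at about px (308,367), with the posts to its right and the dish and tray to its left. Next I'll refine the gauge's yaw and flare end, the post axes and the dish and tray.

```bash
cat > fine.py <<'E'
from h import *
from scipy.optimize import least_squares
Ps=[];
for n,dz in(("scene",.74),("side",-1.28)):
    z=load(n); P=cloud(z["d"],z); P[...,2]-=dz; Ps.append(P.reshape(-1,3)[z["d"].ravel()>0])
def near(P,c,r): return P[np.hypot(P[:,0]-c[0],P[:,1]-c[1])<r]
def circ(Q,r=None):
    c0=Q[:,:2].mean(0)
    if r: s=least_squares(lambda p:np.hypot(Q[:,0]-p[0],Q[:,1]-p[1])-r,c0,loss="soft_l1")
    else: s=least_squares(lambda p:np.hypot(Q[:,0]-p[0],Q[:,1]-p[1])-p[2],[*c0,15],loss="soft_l1")
    return np.round(s.x,1),len(Q)
for c in((425,-175),(508,-346),(626,-196)):
    for P in Ps:
        Q=near(P,c,35); N=Q[(Q[:,2]>50)&(Q[:,2]<90)]; S=Q[(Q[:,2]>6)&(Q[:,2]<34)]
        T=Q[Q[:,2]>93.5]
        print(c,"neck",circ(N,11),"top",T[:,:2].mean(0).round(1),len(T),"shank",circ(S))
for i,P in enumerate(Ps):
    Q=near(P,(511,-10),80); L=Q[(Q[:,2]>53)]
    for s,g in(("-y",L[L[:,1]<-10]),("+y",L[L[:,1]>-10])):
        print(i,"lip",s,np.percentile(g[:,0],[1,99]).round(1),np.percentile(g[:,1],[1,99]).round(1),len(g),cv2.minAreaRect(g[:,:2].astype(np.float32)))
    B=Q[(Q[:,2]>1.8)&(Q[:,2]<7)]; print(" base",cv2.minAreaRect(B[:,:2].astype(np.float32)),len(B))
    M=Q[(Q[:,2]>45)]
    for x in range(465,560,5):
        q=M[(M[:,0]>=x)&(M[:,0]<x+5)]
        if len(q): print(x,np.round([q[:,1].min(),*(v for v in (q[q[:,1]<-10,1].max(initial=-99),q[q[:,1]>-10,1].min(initial=99))),q[:,1].max(),q[:,2].max()],1))
E
python3 fine.py
```

```text
(425, -175) neck (array([ 426.3, -174.4]), 75) top [ 429.9 -170.5] 17 shank (array([ 427.6, -172. ,   13.7]), 62)
(425, -175) neck (array([ 425.8, -175.2]), 107) top [ 424.9 -177. ] 41 shank (array([ 425.5, -175.4,   14.6]), 91)
(508, -346) neck (array([ 508.2, -346.4]), 67) top [ 509.9 -343.3] 14 shank (array([ 508.6, -344.7,   13.9]), 59)
(508, -346) neck (array([ 507.2, -348.2]), 115) top [ 506.1 -349.2] 52 shank (array([ 506.5, -348.7,   14.3]), 98)
(626, -196) neck (array([ 626.5, -195.2]), 74) top [ 627.6 -192.6] 19 shank (array([ 627.3, -194.1,   18.6]), 85)
(626, -196) neck (array([ 625.8, -196.2]), 92) top [ 625.3 -197.7] 35 shank (array([ 625.3, -197. ,   18.7]), 108)
0 lip -y [434.  563.5] [-62.9 -10.5] 1258 ((510.589111328125, -38.180450439453125), (56.2752685546875, 158.67298889160156), 89.97840881347656)
0 lip +y [439.5 584.7] [-9.  68.7] 3256 ((511.5233154296875, 30.021121978759766), (79.80976867675781, 158.3785858154297), 89.8406753540039)
 base ((512.8311157226562, -2.64105224609375), (142.7002410888672, 149.28684997558594), 63.059967041015625) 289
465 [-44.1 -26.1  
[... 1073 characters left out ...]
05407714844) 327
465 [-51.8 -10.1  -9.9  57.7 547.2]
470 [-55.3 -10.1 -10.   60.6 545.6]
475 [-58.7 -10.  -10.   59.3 545.2]
480 [-63.1 -10.4  -9.9  64.2 544.8]
485 [-65.4 -10.  -10.   61.6 543.6]
490 [-67.7 -10.1 -10.   63.2 542.9]
495 [-68.8 -10.1  -9.7  61.5 541.7]
500 [-69.2 -10.1  -9.5  62.9 540.1]
505 [-70.4 -10.2 -10.   64.2 539.6]
510 [-71.6 -10.4  -9.8  56.  538.4]
515 [-73.7 -10.2 -10.   58.  537.7]
520 [-73.4 -10.1 -10.   58.3 536.3]
525 [-73.7 -10.1  -9.8  53.4 535.9]
530 [-73.2 -10.1 -10.   52.9 534.1]
535 [-71.3 -10.3  -9.9  54.9 532.9]
540 [-69.8 -10.3  -9.7  53.  532.3]
545 [-70.2 -11.5  -9.9  59.1 531. ]
550 [-69.6 -10.4  -9.6  49.7 529.4]
555 [-67.  -10.1  -9.9  52.2 525.6]
```

```bash
sed -i '/^for i,P in/,$d' fine.py; cat > g.py <<'E'
from fine import *
im,d,ci=grab("wrist"); cv2.imwrite("pics/w0.png",im); E=np.array(ci["extrinsics"]); print(E.round(2).tolist(),f_of(ci),ci["cx"],ci["cy"])
for i,P in enumerate(Ps):
    Q=near(P,(511,-10),80); Q=Q[Q[:,2]<66]; L=Q[(Q[:,2]>53)]
    for s,g in(("-y",L[L[:,1]<-10]),("+y",L[L[:,1]>-10])):
        print(i,"lip",s,np.percentile(g[:,0],[1,99]).round(1),np.percentile(g[:,1],[1,99]).round(1),len(g),cv2.minAreaRect(g[:,:2].astype(np.float32)))
    M=Q[(Q[:,2]>40)]
    for x in range(465,560,5):
        q=M[(M[:,0]>=x)&(M[:,0]<x+5)]
        if len(q): print(x,np.round([q[:,1].min(),*(v for v in (q[q[:,1]<-10,1].max(initial=-99),q[q[:,1]>-10,1].min(initial=99))),q[:,1].max(),q[:,2].max()],1))
E
python3 g.py|grep -v neck
```

```text
[[1.0, 0.0, -0.0, 525.52], [0.0, -0.95, -0.3, 76.33], [-0.0, 0.3, -0.95, 374.08], [0.0, 0.0, 0.0, 1.0]] 309.70691628693146 319.0506385195667 202.51695978651034
0 lip -y [494.8 540. ] [-47.9 -19.1] 81 ((513.57666015625, -35.44906997680664), (56.1442756652832, 27.85382843017578), 7.224501609802246)
0 lip +y [498.5 540.1] [ 5.2 34.6] 91 ((519.6643676757812, 19.48527717590332), (43.397762298583984, 30.711292266845703), 1.2254688739776611)
480 [-42.8 -42.8  23.2  23.2  51.2]
485 [-41.4 -31.4  14.   26.9  53.3]
490 [-39.1 -34.5  15.1  25.1  50.4]
495 [-46.9 -24.7   5.9  29.2  56.1]
500 [-47.3 -23.5   6.2  32.3  59.6]
505 [-45.8 -22.   11.7  34.6  59.2]
510 [-47.6 -21.3   5.3  33.3  60.4]
515 [-49.  -22.9   8.4  31.5  58.4]
520 [-40.9 -21.6   7.3  33.8  57.6]
525 [-45.3 -21.8   9.3  32.6  59.3]
530 [-45.7 -19.    4.4  33.5  59.3]
535 [-45.7 -19.1   4.5  35.2  58.5]
540 [-45.6 -26.6  13.   29.2  60.2]
1 lip -y [497.1 537.1] [-52.5 -23.7] 106 ((516.9117431640625, -38.22688293457031), (40.598960876464844, 30.486309051513672), 0.7444247603416443)
1 lip +y [496.3 537.4] [ 2.4 30.6] 96 ((517.1113891601562, 15.986593246459961), (42.058773040771484, 29.254196166992188), 0.058988865464925766)
475 [-40.5 -40.5  21.1  21.1  45.1]
480 [-47.8 -38.8  15.1  23.7  50.9]
485 [-45.6 -34.1  11.1  24.6  52.8]
490 [-42.1 -30.1   8.9  18.5  51.4]
495 [-50.7 -25.8   1.3  30.6  58.4]
500 [-51.  -24.9   3.3  29.1  59. ]
505 [-50.1 -25.1   3.5  30.6  57.7]
510 [-52.5 -29.4   3.4  27.8  59.2]
515 [-53.4 -24.9   2.4  27.6  57.8]
520 [-50.8 -22.9   4.1  30.6  57.7]
525 [-51.8 -23.6   2.5  25.5  58.8]
530 [-50.2 -26.9   2.5  30.   59.4]
535 [-50.3 -27.3   5.2  30.6  55.9]
```

View pics/w0.png

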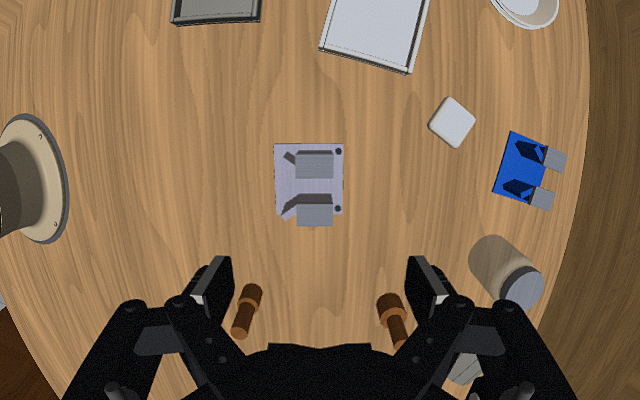

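The wrist view shows the gauge plate at px (274–344, 144–215), its flared walls at the left end facing −x and no visible yaw. The dish (375,30), tray (215,10), meter (452,122) and posts (245,310) and (395,315) are also in view. I'll measure the plate from this image.

```bash
cat >> h.py <<'E'
def wpt(u,v,z,ci):
    f=f_of(ci);E=np.array(ci["extrinsics"]);a,b=u-ci["cx"],v-ci["cy"];r=np.hypot(a,b)+1e-9;t=r/f
    D=E[:3,:3]@np.array([np.sin(t)*a/r,np.sin(t)*b/r,np.cos(t)]);o=E[:3,3]
    return (o+D*(z-o[2])/D[2])[:2]
E
python3 - <<'E'
from h import *
ci=camera_info("wrist"); im=cv2.imread("pics/w0.png")
np.save("w0E.npy",np.array(ci["extrinsics"]))
hsv=cv2.cvtColor(im,cv2.COLOR_BGR2HSV); roi=hsv[130:240,260:360]
b,g,r=[im[...,k].astype(int) for k in range(3)]
m=((b-r)>-3).astype(np.uint8)*255; m[:130]=0;m[240:]=0;m[:,:260]=0;m[:,360:]=0
c=max(cv2.findContours(m,0,2)[0],key=cv2.contourArea); print(cv2.boundingRect(c))
def edge(f): return np.median([f(k) for k in [0]])
rows=range(150,200,5); cols=range(280,340,5)
L=[(np.nonzero(m[v])[0].min(),v) for v in rows]; R=[(np.nonzero(m[v])[0].max()+1,v) for v in rows]
T=[(u,np.nonzero(m[:,u])[0].min()) for u in cols]
for n,S in(("L",L),("R",R),("T",T)):
    print(n,np.round([wpt(u-.5,v-.5,4,ci) for u,v in S],1).tolist())
big=cv2.resize(im[130:240,255:365],None,fx=5,fy=5,interpolation=cv2.INTER_CUBIC); cv2.imwrite("pics/w0c.png",big)
E
```

```text
(274, 144, 69, 82)
L [[470.2, 27.9], [470.1, 21.7], [471.1, 15.5], [470.9, 9.3], [470.7, 3.1], [470.5, -3.2], [470.3, -9.5], [471.3, -15.9], [471.1, -22.3], [470.8, -28.7]]
R [[553.4, 27.6], [553.5, 21.5], [553.6, 15.3], [553.7, 9.2], [553.8, 3.0], [554.0, -3.3], [554.1, -9.6], [554.2, -15.9], [553.1, -22.3], [553.2, -28.7]]
T [[477.7, 35.1], [483.8, 35.0], [489.8, 34.9], [495.8, 34.8], [501.9, 34.8], [507.8, 34.8], [513.8, 34.7], [519.8, 34.7], [525.8, 34.7], [531.8, 34.7], [537.7, 34.8], [543.7, 34.8]]
```

View pics/w0c.png

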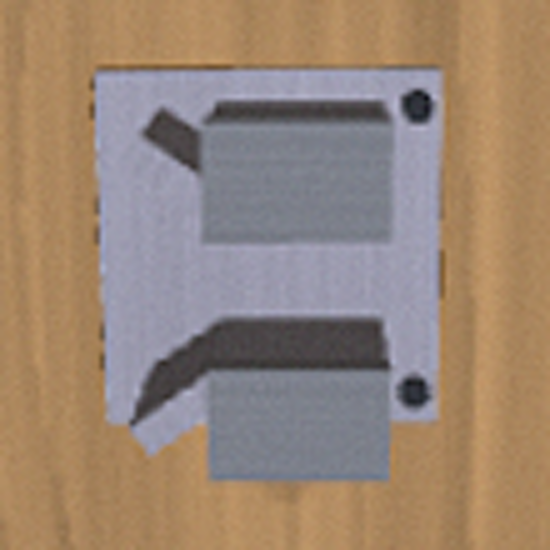

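The crop shows the plate squarely aligned. The upper lip is at crop px (202–393, 123–243) and the lower lip at (208–390, 367–480). The flare is on the left, which is −x.

```bash
python3 - <<'E'
from h import *
ci=camera_info("wrist")
w=lambda a,b,z:wpt(255+a/5-.5,130+b/5-.5,z,ci).round(1).tolist()
print("plate",[w(*p,4) for p in((97,70),(442,70),(437,422),(107,422))])
print("lipU",[w(*p,56) for p in((202,123),(393,123),(393,243),(202,243))])
print("lipD",[w(*p,56) for p in((208,367),(390,367),(390,480),(208,480))])
# dish / tray: from cloud rims, both views
from fine import near,Ps
for c,n in(((595,215),"dish"),((401,243),"tray")):
    for P in Ps:
        Q=near(P,c,115); Q=Q[(Q[:,2]>21)&(Q[:,2]<31)]; print(n,len(Q),cv2.minAreaRect(Q[:,:2].astype(np.float32)))
E
```

```text
plate [[470.9, 35.2], [553.8, 34.9], [554.3, -54.3], [470.3, -54.5]]
lipU [[500.3, 29.6], [539.8, 29.5], [540.1, 4.0], [499.8, 4.0]]
lipD [[500.6, -23.4], [539.8, -23.4], [540.2, -49.5], [500.0, -49.6]]
(425, -175) neck (array([ 426.3, -174.4]), 75) top [ 429.9 -170.5] 17 shank (array([ 427.6, -172. ,   13.7]), 62)
(425, -175) neck (array([ 425.8, -175.2]), 107) top [ 424.9 -177. ] 41 shank (array([ 425.5, -175.4,   14.6]), 91)
(508, -346) neck (array([ 508.2, -346.4]), 67) top [ 509.9 -343.3] 14 shank (array([ 508.6, -344.7,   13.9]), 59)
(508, -346) neck (array([ 507.2, -348.2]), 115) top [ 506.1 -349.2] 52 shank (array([ 506.5, -348.7,   14.3]), 98)
(626, -196) neck (array([ 626.5, -195.2]), 74) top [ 627.6 -192.6] 19 shank (array([ 627.3, -194.1,   18.6]), 85)
(626, -196) neck (array([ 625.8, -196.2]), 92) top [ 625.3 -197.7] 35 shank (array([ 625.3, -197. ,   18.7]), 108)
dish 462 ((597.5263061523438, 218.1307373046875), (172.9712371826172, 113.22831726074219), 75.52104187011719)
dish 245 ((594.5283203125, 214.53228759765625), (176.59107971191406, 110.91692352294922), 75.6677017211914)
tray 316 ((402.07659912109375, 247.385986328125), (112.0687026977539, 114.61460876464844), 86.98074340820312)
tray 241 ((400.0179443359375, 243.40692138671875), (116.09329986572266, 109.86328887939453), 86.29612731933594)
```

Call:
apply_moves([
  [60,[-50,-87,-40],[0,0,0]],
  [60,[-99,-175,-60],[0,0,0]],
  [60,[-99,-175,-60],[0,0,0]],
  [60,[-99,-175,-60],[0,0,0]],
  [60,[-99,-175,-60],[0,0,0]],
  [50,[-99,-175,-60],[0,0,0]],
  [50,[-99,-175,-100],[0,0,0]],
  [50,[-99,-175,-140],[0,0,0]],
  [50,[-99,-175,-170],[0,0,0]],
  [50,[-99,-175,-170],[0,0,0]],
  [50,[-99,-175,-170],[0,0,0]],
], squeeze=40)

```text
time_s: 1.25
eef_pos: [427.0, -174.4, 62.3]
ee_rot: [0.0, 0.707, 0.708, 0.0]
force: [0.9, -1.3, 0.7]
grip_width: 0.588
grip_force: 0.0
```

```bash
cat > chk.py <<'E'
import sys
from h import *
# neck/shank circle fits near a given point in both fixed views: x y foot_z
x,y,fz=map(float,sys.argv[1:4]); tag=sys.argv[4]
for n,dz in(("scene",.74),("side",-1.28)):
    im,d,ci=grab(n); cv2.imwrite(f"pics/{tag}_{n}.png",im)
    P=cloud(d,ci); P[...,2]-=dz; b,r=im[...,0].astype(int),im[...,2].astype(int)
    m=(d>0)&(r>1.6*b)&(np.hypot(P[...,0]-x,P[...,1]-y)<30); Q=P[m]
    from scipy.optimize import least_squares
    def circ(Q,r): return least_squares(lambda p:np.hypot(Q[:,0]-p[0],Q[:,1]-p[1])-r,[x,y],loss="soft_l1").x.round(1)
    h=Q[:,2]-fz
    N=Q[(h>46)&(h<60)]; S=Q[(h>8)&(h<34)]
    print(n,"neck",circ(N,11),len(N),"shank r15",circ(S,15),"r19.5",circ(S,19.5),len(S),"low pt z",np.percentile(Q[:,2],[1,99]).round(1))
s=ctrl.sense();print(s["time_s"],np.round(s["eef_pos"],1),np.round(s["ee_rot"],3),np.round(s["force"],1),np.round(s["wrist_torque"],2),s["grip_width"],s["grip_force"])
E
python3 chk.py 426 -175 0 a0
```

```text
scene neck [ 427.  -172.9] 28 shank r15 [ 427.2 -173.2] r19.5 [ 424.2 -177.8] 57 low pt z [ -3.  121.3]
side neck [ 425.8 -175.1] 38 shank r15 [ 426.  -174.8] r19.5 [ 428.2 -170.1] 89 low pt z [ -2.7 171.2]
1.35 [ 427.2 -175.2   63.1] [0.002 0.707 0.707 0.   ] [ 0.4  0.3 -0. ] [-0.06  0.05  0.03] 0.5831470063545735 0.0
```

Call:
apply_moves([
  [30,[0,0,0],[0,0,0]],
  [30,[0,0,0],[0,0,0]],
  [26,[0,0,0],[0,0,0]],
  [10,[0,0,0],[0,0,0]],
  [10,[0,0,0],[0,0,0]],
  [10,[0,0,0],[0,0,0]],
  [10,[0,0,0],[0,0,0]],
  [10,[0,0,5],[0,0,0]],
  [10,[0,0,20],[0,0,0]],
  [10,[0,0,40],[0,0,0]],
  [10,[0,0,40],[0,0,0]],
], squeeze=40)

```text
time_s: 2.45
eef_pos: [426.9, -175.7, 103.2]
ee_rot: [0.002, 0.707, 0.707, 0.0]
force: [0.2, 0.0, -1.3]
grip_width: 0.24
grip_force: 39.2
```

```bash
python3 chk.py 426 -175 40 a1
```

```text
scene neck [ 425.7 -174.6] 24 shank r15 [ 426.4 -175. ] r19.5 [ 423.4 -179.4] 61 low pt z [ 42.  154.5]
side neck [ 425.1 -175.3] 35 shank r15 [ 425.3 -175.3] r19.5 [ 427.6 -170.6] 91 low pt z [ -3.3 210.5]
2.55 [ 425.9 -174.9  101.1] [0.    0.707 0.707 0.   ] [-0.1 -0.4 -0.6] [ 0.01  0.05 -0.02] 0.2382823963657367 39.175456166267395
```

Call:
apply_moves([
  [10,[2,20,0],[0,0,0]],
  [10,[5,55,0],[0,0,0]],
  [10,[8,95,0],[0,0,0]],
  [10,[11,130,0],[0,0,0]],
  [10,[11,155,0],[0,0,0]],
  [10,[11,165,0],[0,0,0]],
  [10,[11,165,-10],[0,0,0]],
  [10,[11,165,-22],[0,0,0]],
  [10,[11,165,-30],[0,0,0]],
  [10,[11,165,-32],[0,0,0]],
  [10,[21,165,-32],[0,0,0]],
  [10,[31,165,-32],[0,0,0]],
  [10,[41,165,-32],[0,0,0]],
  [10,[49,165,-32],[0,0,0]],
  [10,[49,165,-32],[0,0,0]],
])

```text
time_s: 4.05
eef_pos: [476.1, -10.1, 69.4]
ee_rot: [0.0, 0.707, 0.707, 0.0]
force: [-0.3, 0.3, -1.3]
grip_width: 0.233
grip_force: 39.2
```

```bash
python3 chk.py 475 -10 8 a2; python3 - <<'E'
import cv2,numpy as np
a=cv2.imread("pics/a2_scene.png")[110:260,270:430];b=cv2.imread("pics/a2_side.png")[140:290,200:360]
cv2.imwrite("pics/a2.png",cv2.resize(np.hstack([a,b]),None,fx=2.5,fy=2.5,interpolation=2))
E
```

```text
scene neck [476.1  -8.5] 23 shank r15 [473.7  -9.2] r19.5 [469.1 -13.4] 7 low pt z [ 37.6 146.6]
side neck [473.6 -10.1] 32 shank r15 [474.1  -9.8] r19.5 [476.   -5.1] 67 low pt z [ -2.  178.5]
4.15 [475.   -9.9  69.2] [-0.     0.707  0.707 -0.   ] [-0.2 -0.  -0.8] [ 0.03 -0.01 -0.  ] 0.2370334107785019 39.17601406574249
```

View pics/a2.png

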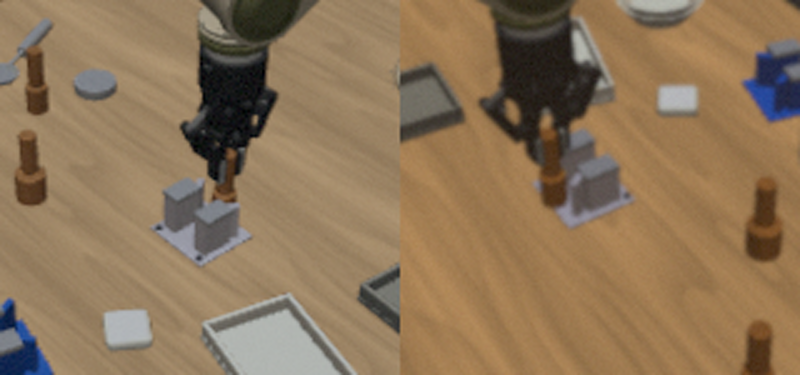

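The post is upright in the grip, just before the mouth (left crop about (228,185), right crop about (552,180)). Going in slowly.

Call:
apply_moves([
  [10,[3,0,0],[0,0,0]],
  [10,[6,0,0],[0,0,0]],
  [10,[9,0,0],[0,0,0]],
  [10,[12,0,0],[0,0,0]],
  [10,[14,0,0],[0,0,0]],
  [10,[16,0,0],[0,0,0]],
  [10,[18,0,0],[0,0,0]],
  [10,[20,0,0],[0,0,0]],
])

```text
time_s: 4.95
eef_pos: [495.2, -10.0, 69.3]
ee_rot: [0.0, 0.707, 0.707, 0.0]
force: [1.0, 0.6, -1.5]
grip_width: 0.237
grip_force: 39.2
```

Call:
apply_moves([
  [10,[2,0,0],[0,0,0]],
  [10,[4,0,0],[0,0,0]],
  [10,[6,0,0],[0,0,0]],
  [10,[8,0,0],[0,0,0]],
  [10,[10,0,0],[0,0,0]],
])

```text
time_s: 5.45
eef_pos: [505.2, -10.0, 69.3]
ee_rot: [0.0, 0.707, 0.707, 0.0]
force: [0.6, 0.1, -1.0]
grip_width: 0.235
grip_force: 39.2
```

Call:
apply_moves([
  [10,[4,0,0],[0,0,0]],
  [10,[8,0,0],[0,0,0]],
  [10,[12,0,0],[0,0,0]],
  [10,[16,0,0],[0,0,0]],
  [10,[20,0,0],[0,0,0]],
  [10,[24,0,0],[0,0,0]],
  [10,[28,0,0],[0,0,0]],
  [10,[32,0,0],[0,0,0]],
])

```text
time_s: 6.25
eef_pos: [537.3, -10.0, 69.3]
ee_rot: [-0.0, 0.707, 0.707, 0.0]
force: [-0.9, 0.7, -0.1]
grip_width: 0.238
grip_force: 39.2
```

Call:
apply_moves([
  [10,[5,0,0],[0,0,0]],
  [10,[10,0,0],[0,0,0]],
  [10,[15,0,0],[0,0,0]],
  [10,[20,0,0],[0,0,0]],
  [10,[25,0,0],[0,0,0]],
  [10,[30,0,0],[0,0,0]],
  [10,[33,0,0],[0,0,0]],
  [10,[33,0,0],[0,0,0]],
])

```text
time_s: 7.05
eef_pos: [570.3, -10.0, 69.2]
ee_rot: [0.0, 0.707, 0.707, 0.0]
force: [-0.2, -0.3, 0.5]
grip_width: 0.236
grip_force: 39.2
```

Call:
apply_moves([
  [10,[0,0,15],[0,0,0]],
  [10,[2,0,40],[0,0,0]],
  [10,[8,30,50],[0,0,0]],
  [10,[13,70,50],[0,0,0]],
  [10,[18,110,50],[0,0,0]],
  [10,[23,150,50],[0,0,0]],
  [10,[28,190,50],[0,0,0]],
  [10,[33,230,50],[0,0,0]],
  [10,[35,255,50],[0,0,0]],
  [10,[36,265,50],[0,0,0]],
  [10,[36,265,40],[0,0,0]],
  [10,[36,265,25],[0,0,0]],
  [10,[36,265,12],[0,0,0]],
  [10,[36,265,5],[0,0,0]],
  [10,[36,265,1],[0,0,0]],
  [10,[36,265,-1],[0,0,0]],
  [10,[36,265,-1],[0,0,0]],
])

```text
time_s: 8.75
eef_pos: [606.1, 254.8, 68.4]
ee_rot: [0.0, 0.707, 0.707, 0.0]
force: [-0.0, 0.4, -0.7]
grip_width: 0.239
grip_force: 39.3
```

```bash
python3 chk.py 606 255 7 a3; python3 - <<'E'
import cv2,numpy as np
a=cv2.imread("pics/a3_scene.png")[160:310,320:480];b=cv2.imread("pics/a3_side.png")[90:240,170:330]
cv2.imwrite("pics/a3.png",cv2.resize(np.hstack([a,b]),None,fx=2.5,fy=2.5,interpolation=2))
E
```

```text
scene neck [606.5 255.2] 22 shank r15 [606.  255.7] r19.5 [602.  252.5] 74 low pt z [  8.9 152.3]
side neck [603.9 254.9] 25 shank r15 [604.3 255.4] r19.5 [605.9 260. ] 44 low pt z [ 14.2 174.2]
8.85 [606.2 255.   68.8] [0.    0.707 0.707 0.   ] [-0.6 -0.1 -0.5] [-0.03  0.03  0.02] 0.23525615715816267 39.266350865364075
```

View pics/a3.png

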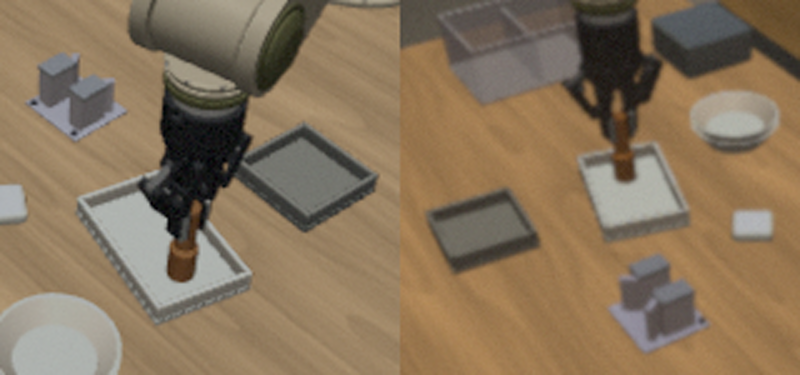

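The post stands over the dish floor in the far half, at left crop (183,262) and right crop (625,168), clear of the walls. I'll release it and go to the next post.

Call:
apply_moves([
  [10,[0,0,-1],[0,0,0]],
  [28,[0,0,-1],[0,0,0]],
  [45,[0,0,-1],[0,0,0]],
  [45,[0,0,-1],[0,0,0]],
  [50,[0,0,-1],[0,0,0]],
  [50,[0,0,10],[0,0,0]],
  [50,[0,0,45],[0,0,0]],
  [50,[0,0,80],[0,0,0]],
  [50,[0,-30,85],[0,0,0]],
  [50,[5,-75,85],[0,0,0]],
  [50,[10,-120,85],[0,0,0]],
  [50,[15,-165,85],[0,0,0]],
  [50,[20,-210,85],[0,0,0]],
  [50,[20,-255,85],[0,0,0]],
  [50,[20,-300,85],[0,0,0]],
  [50,[20,-345,85],[0,0,0]],
  [50,[20,-390,85],[0,0,0]],
  [50,[20,-430,85],[0,0,0]],
  [50,[20,-451,85],[0,0,0]],
  [50,[20,-451,85],[0,0,0]],
])

```text
time_s: 10.85
eef_pos: [625.8, -198.4, 153.6]
ee_rot: [0.0, 0.708, 0.706, -0.0]
force: [-0.2, 0.2, -0.4]
grip_width: 0.586
grip_force: 0.0
```

```bash
python3 chk.py 606 255 6 a4;python3 chk.py 626 -196 0 b0
```

```text
scene neck [606.  256.4] 35 shank r15 [606.1 255.8] r19.5 [601.7 253.1] 78 low pt z [  8.9 102.6]
side neck [605.3 256.1] 24 shank r15 [605.5 254.9] r19.5 [607.3 259.4] 42 low pt z [ 14.4 102.1]
10.95 [ 626.1 -195.2  153.6] [-0.     0.707  0.707  0.   ] [-0.6  0.9 -0.2] [-0.01 -0.01  0.01] 0.5826315153727912 0.0
scene neck [ 626.6 -194.7] 29 shank r15 [ 629.6 -190.5] r19.5 [ 626.9 -194.9] 84 low pt z [ -0.8 228.5]
side neck [ 626.2 -196.4] 36 shank r15 [ 622.9 -200.3] r19.5 [ 626.  -196.1] 99 low pt z [ -2.6 255. ]
11.05 [ 626.3 -194.3  153.6] [-0.     0.706  0.708  0.   ] [0.5 0.6 1.2] [-0.02  0.03  0.02] 0.585554857257463 0.0
```

Call:
apply_moves([
  [50,[0,0,-30],[0,0,0]],
  [50,[0,0,-65],[0,0,0]],
  [50,[0,0,-88],[0,0,0]],
  [50,[0,0,-92],[0,0,0]],
  [50,[0,0,-92],[0,0,0]],
  [30,[0,0,-92],[0,0,0]],
  [30,[0,0,-92],[0,0,0]],
  [26,[0,0,-92],[0,0,0]],
  [10,[0,0,-92],[0,0,0]],
  [10,[0,0,-92],[0,0,0]],
  [10,[0,0,-92],[0,0,0]],
  [10,[0,0,-92],[0,0,0]],
  [10,[0,0,-87],[0,0,0]],
  [10,[0,0,-72],[0,0,0]],
  [10,[0,0,-52],[0,0,0]],
  [10,[0,0,-52],[0,0,0]],
], squeeze=40)

```text
time_s: 12.65
eef_pos: [627.3, -196.7, 104.9]
ee_rot: [0.003, 0.707, 0.707, 0.001]
force: [1.3, -0.2, -0.8]
grip_width: 0.239
grip_force: 39.1
```

```bash
python3 chk.py 626 -196 40 b1
```

```text
scene neck [ 627.1 -195.5] 26 shank r15 [ 630.3 -192. ] r19.5 [ 626.8 -196.1] 91 low pt z [  1.5 180.2]
side neck [ 625.5 -196.2] 31 shank r15 [ 622.2 -200.5] r19.5 [ 625.7 -196.4] 111 low pt z [ -3.3 202.9]
12.75 [ 626.  -196.   101.5] [0.    0.707 0.707 0.   ] [-0.3  0.6 -0.4] [0.03 0.02 0.04] 0.23169694581897193 39.11427140235901
```

Call:
apply_moves([
  [10,[-20,5,0],[0,0,0]],
  [10,[-55,15,0],[0,0,0]],
  [10,[-95,30,0],[0,0,0]],
  [10,[-135,45,0],[0,0,0]],
  [10,[-170,65,0],[0,0,0]],
  [10,[-189,95,0],[0,0,0]],
  [10,[-189,130,0],[0,0,0]],
  [10,[-189,160,0],[0,0,0]],
  [10,[-189,180,0],[0,0,0]],
  [10,[-189,186,0],[0,0,0]],
  [10,[-189,186,-10],[0,0,0]],
  [10,[-189,186,-22],[0,0,0]],
  [10,[-189,186,-30],[0,0,0]],
  [10,[-189,186,-32],[0,0,0]],
  [10,[-179,186,-32],[0,0,0]],
  [10,[-169,186,-32],[0,0,0]],
  [10,[-159,186,-32],[0,0,0]],
  [10,[-151,186,-32],[0,0,0]],
  [10,[-151,186,-32],[0,0,0]],
])

```text
time_s: 14.65
eef_pos: [476.1, -10.1, 69.4]
ee_rot: [0.0, 0.707, 0.707, 0.0]
force: [-0.7, 0.5, 0.1]
grip_width: 0.234
grip_force: 39.3
```

Call:
apply_moves([
  [10,[3,0,0],[0,0,0]],
  [10,[6,0,0],[0,0,0]],
  [10,[8,0,0],[0,0,0]],
  [10,[10,0,0],[0,0,0]],
  [10,[11,0,0],[0,0,0]],
  [10,[12,0,0],[0,0,0]],
  [10,[12,0,0],[0,0,0]],
])

```text
time_s: 15.35
eef_pos: [487.1, -10.0, 69.3]
ee_rot: [-0.0, 0.707, 0.707, 0.0]
force: [0.1, 0.4, -0.3]
grip_width: 0.235
grip_force: 39.3
```

Now 1 mm steps up to contact.

Call:
apply_moves([
  [10,[1,0,0],[0,0,0]],
  [10,[1,0,0],[0,0,0]],
  [10,[2,0,0],[0,0,0]],
  [10,[2,0,0],[0,0,0]],
])

```text
time_s: 15.75
eef_pos: [489.1, -10.0, 69.3]
ee_rot: [-0.0, 0.707, 0.707, 0.0]
force: [0.3, 0.7, -1.3]
grip_width: 0.237
grip_force: 39.3
```

Call:
apply_moves([
  [10,[1,0,0],[0,0,0]],
  [10,[1,0,0],[0,0,0]],
])

```text
time_s: 15.95
eef_pos: [489.7, -9.9, 69.2]
ee_rot: [-0.0, 0.707, 0.707, -0.0]
force: [-1.7, 1.1, -0.3]
grip_width: 0.24
grip_force: 39.4
```

Call:
apply_moves([
  [10,[1,0,0],[0,0,0]],
  [10,[1,0,0],[0,0,0]],
])

```text
time_s: 16.15
eef_pos: [490.1, -9.8, 69.1]
ee_rot: [-0.001, 0.707, 0.707, -0.001]
force: [-6.0, 0.6, 3.0]
grip_width: 0.238
grip_force: 39.7
```

Call:
apply_moves([
  [10,[1,0,0],[0,0,0]],
  [10,[1,0,0],[0,0,0]],
  [10,[1,0,0],[0,0,0]],
])

```text
time_s: 16.45
eef_pos: [490.4, -9.7, 69.1]
ee_rot: [-0.002, 0.707, 0.707, -0.001]
force: [-8.1, 0.9, 6.3]
grip_width: 0.234
grip_force: 40.0
```

Call:
apply_moves([
  [10,[1,0,0],[0,0,0]],
  [10,[1,0,0],[0,0,0]],
  [10,[1,0,0],[0,0,0]],
])

```text
time_s: 16.75
eef_pos: [490.7, -9.7, 69.0]
ee_rot: [-0.003, 0.707, 0.707, -0.002]
force: [-12.3, 0.7, 7.8]
grip_width: 0.236
grip_force: 40.4
```

The post is blocked: the arm stopped at gauge x ≈ −30 with the force rising to 12 N. It goes to the tray.

Call:
apply_moves([
  [10,[-3,0,0],[0,0,0]],
  [10,[-10,0,0],[0,0,0]],
  [10,[-25,0,0],[0,0,0]],
  [10,[-45,0,0],[0,0,0]],
  [10,[-60,0,10],[0,0,0]],
  [10,[-70,5,35],[0,0,0]],
  [10,[-80,30,50],[0,0,0]],
  [10,[-92,70,50],[0,0,0]],
  [10,[-92,110,50],[0,0,0]],
  [10,[-92,150,50],[0,0,0]],
  [10,[-92,190,50],[0,0,0]],
  [10,[-92,225,50],[0,0,0]],
  [10,[-92,248,50],[0,0,0]],
  [10,[-92,255,50],[0,0,0]],
  [10,[-92,255,38],[0,0,0]],
  [10,[-92,255,22],[0,0,0]],
  [10,[-92,255,10],[0,0,0]],
  [10,[-92,255,3],[0,0,0]],
  [10,[-92,255,0],[0,0,0]],
  [10,[-92,255,0],[0,0,0]],
])

```text
time_s: 18.75
eef_pos: [401.1, 244.8, 69.3]
ee_rot: [-0.0, 0.707, 0.707, -0.0]
force: [0.8, 0.2, -0.1]
grip_width: 0.233
grip_force: 39.5
```

```bash
python3 chk.py 401 245 8 b3; python3 - <<'E'
import cv2,numpy as np
a=cv2.imread("pics/b3_scene.png")[130:280,340:500];b=cv2.imread("pics/b3_side.png")[90:240,130:290]
cv2.imwrite("pics/b3.png",cv2.resize(np.hstack([a,b]),None,fx=2.5,fy=2.5,interpolation=2))
E
```

```text
scene neck [400.1 245.7] 23 shank r15 [405.1 248.2] r19.5 [400.3 245.7] 97 low pt z [  8.2 134.2]
side neck [399.5 244.8] 25 shank r15 [399.2 239.7] r19.5 [400.1 245.1] 84 low pt z [ 11.8 182.1]
18.85 [401.3 245.   69.7] [0.    0.707 0.707 0.   ] [-1.  -0.2 -0.1] [0.02 0.08 0.02] 0.23625466735307268 39.53099548816681
```

View pics/b3.png

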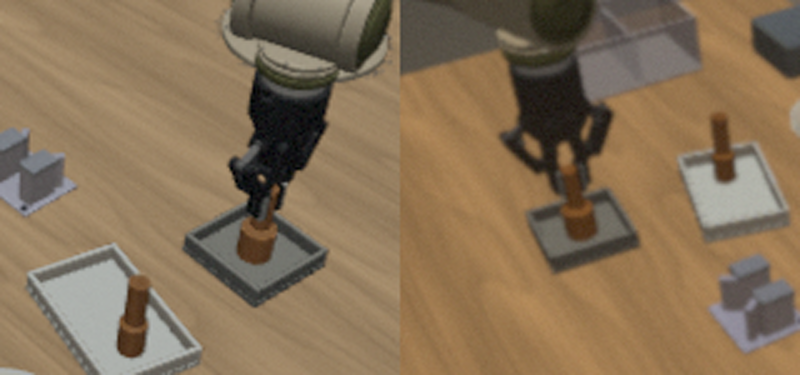

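The thick post is upright in the middle of the tray, at left crop (258,240) and right crop (580,215). The first post stands in the dish.

Call:
apply_moves([
  [10,[0,0,-1],[0,0,0]],
  [10,[0,0,-2],[0,0,0]],
  [28,[0,0,-2],[0,0,0]],
  [45,[0,0,-2],[0,0,0]],
  [45,[0,0,-2],[0,0,0]],
  [50,[0,0,-2],[0,0,0]],
  [50,[0,0,10],[0,0,0]],
  [50,[0,0,45],[0,0,0]],
  [50,[0,0,80],[0,0,0]],
  [50,[0,-10,85],[0,0,0]],
])

```text
time_s: 19.85
eef_pos: [402.6, 235.9, 158.7]
ee_rot: [0.002, 0.707, 0.708, 0.003]
force: [-0.3, 0.6, -1.1]
grip_width: 0.586
grip_force: 0.0
```

Call:
apply_moves([
  [50,[8,-40,0],[0,0,0]],
  [50,[16,-85,0],[0,0,0]],
  [50,[24,-130,0],[0,0,0]],
  [50,[32,-175,0],[0,0,0]],
  [50,[40,-220,0],[0,0,0]],
  [50,[48,-265,0],[0,0,0]],
  [50,[56,-310,0],[0,0,0]],
  [50,[64,-355,0],[0,0,0]],
  [50,[72,-400,0],[0,0,0]],
  [50,[80,-445,0],[0,0,0]],
  [50,[90,-490,0],[0,0,0]],
  [50,[100,-535,0],[0,0,0]],
  [50,[105,-565,0],[0,0,0]],
  [50,[107,-582,0],[0,0,0]],
  [50,[107,-582,0],[0,0,0]],
  [50,[107,-582,0],[0,0,0]],
])

```text
time_s: 21.45
eef_pos: [507.6, -346.5, 154.1]
ee_rot: [-0.001, 0.707, 0.707, 0.0]
force: [0.5, -0.8, -0.2]
grip_width: 0.586
grip_force: 0.0
```

```bash
python3 chk.py 401 245 6 b4;python3 chk.py 508 -347 0 c0
```

```text
scene neck [401.4 245.6] 31 shank r15 [405.9 247.9] r19.5 [400.9 245.8] 97 low pt z [  6.6 101.9]
side neck [401.1 245.1] 29 shank r15 [399.5 239.5] r19.5 [399.8 245. ] 84 low pt z [  9.7 102.1]
21.55 [ 507.9 -346.   154.5] [-0.     0.707  0.707  0.   ] [-0.5 -0.7  0.4] [-0.   -0.02 -0.02] 0.5857024741481941 0.0
scene neck [ 507.5 -346.8] 25 shank r15 [ 507.9 -346.8] r19.5 [ 505.4 -351.6] 55 low pt z [ -1.9 232.4]
side neck [ 507.2 -348.1] 36 shank r15 [ 507.4 -347.8] r19.5 [ 510.9 -344. ] 90 low pt z [ -2.9 258.8]
21.65 [ 508.1 -346.1  154.6] [-0.     0.707  0.707  0.   ] [-0.8  0.   0.2] [ 0.03 -0.04 -0.02] 0.585615440242671 0.0
```

Call:
apply_moves([
  [50,[0,0,-30],[0,0,0]],
  [50,[0,0,-65],[0,0,0]],
  [50,[0,0,-89],[0,0,0]],
  [50,[0,0,-93],[0,0,0]],
  [50,[0,0,-93],[0,0,0]],
  [30,[0,0,-93],[0,0,0]],
  [30,[0,0,-93],[0,0,0]],
  [26,[0,0,-93],[0,0,0]],
  [10,[0,0,-93],[0,0,0]],
  [10,[0,0,-93],[0,0,0]],
  [10,[0,0,-93],[0,0,0]],
  [10,[0,0,-93],[0,0,0]],
  [10,[0,0,-88],[0,0,0]],
  [10,[0,0,-73],[0,0,0]],
  [10,[0,0,-53],[0,0,0]],
  [10,[0,0,-53],[0,0,0]],
], squeeze=40)

```text
time_s: 23.25
eef_pos: [509.1, -348.0, 104.7]
ee_rot: [0.003, 0.707, 0.707, -0.0]
force: [-0.1, -0.2, 0.6]
grip_width: 0.24
grip_force: 39.1
```

```bash
python3 chk.py 508 -347 40 c1
```

```text
scene neck [ 509.3 -347.8] 23 shank r15 [ 508.9 -348.2] r19.5 [ 507.1 -353.5] 61 low pt z [ 41.2 206.4]
side neck [ 507.4 -348.5] 38 shank r15 [ 507.2 -348.2] r19.5 [ 510.2 -344.1] 102 low pt z [ -3.2 205.4]
23.35 [ 508.  -347.   101.6] [0.    0.707 0.707 0.   ] [-0.4  0.6 -1.1] [ 0.02  0.07 -0.01] 0.23594347639392252 39.0912401676178
```

Call:
apply_moves([
  [10,[-10,20,0],[0,0,0]],
  [10,[-25,55,0],[0,0,0]],
  [10,[-40,95,0],[0,0,0]],
  [10,[-55,135,0],[0,0,0]],
  [10,[-65,175,0],[0,0,0]],
  [10,[-71,215,0],[0,0,0]],
  [10,[-71,255,0],[0,0,0]],
  [10,[-71,295,0],[0,0,0]],
  [10,[-71,325,0],[0,0,0]],
  [10,[-71,337.5,0],[0,0,0]],
  [10,[-71,337.5,-10],[0,0,0]],
  [10,[-71,337.5,-22],[0,0,0]],
  [10,[-71,337.5,-30],[0,0,0]],
  [10,[-71,337.5,-32],[0,0,0]],
  [10,[-61,337.5,-32],[0,0,0]],
  [10,[-51,337.5,-32],[0,0,0]],
  [10,[-41,337.5,-32],[0,0,0]],
  [10,[-33,337.5,-32],[0,0,0]],
  [10,[-33,337.5,-32],[0,0,0]],
])

```text
time_s: 25.25
eef_pos: [476.2, -9.6, 69.4]
ee_rot: [0.0, 0.707, 0.707, 0.0]
force: [-0.7, 1.1, -0.4]
grip_width: 0.24
grip_force: 39.2
```

```bash
python3 chk.py 475 -10 8 c2
```

```text
scene neck [475.7  -9.7] 23 shank r15 [474.1 -10.2] r19.5 [469.7 -14.6] 6 low pt z [ 38.8 152.1]
side neck [473.7 -10.1] 29 shank r15 [474.2 -10. ] r19.5 [476.8  -5.6] 70 low pt z [ -2.4 183.2]
25.35 [474.9  -9.4  69.2] [-0.     0.707  0.707 -0.   ] [ 0.7  0.1 -1.2] [-0.03 -0.03 -0.01] 0.23898641521486208 39.20106053352356
```

Call:
apply_moves([
  [10,[3,0,0],[0,0,0]],
  [10,[6,0,0],[0,0,0]],
  [10,[9,0,0],[0,0,0]],
  [10,[12,0,0],[0,0,0]],
  [10,[14,0,0],[0,0,0]],
  [10,[16,0,0],[0,0,0]],
  [10,[18,0,0],[0,0,0]],
  [10,[20,0,0],[0,0,0]],
])

```text
time_s: 26.15
eef_pos: [495.1, -9.5, 69.3]
ee_rot: [-0.0, 0.707, 0.707, -0.0]
force: [-0.6, -1.0, -0.9]
grip_width: 0.235
grip_force: 39.2
```

Call:
apply_moves([
  [10,[2,0,0],[0,0,0]],
  [10,[4,0,0],[0,0,0]],
  [10,[6,0,0],[0,0,0]],
  [10,[8,0,0],[0,0,0]],
  [10,[10,0,0],[0,0,0]],
])

```text
time_s: 26.65
eef_pos: [505.2, -9.5, 69.3]
ee_rot: [0.0, 0.707, 0.707, 0.0]
force: [0.1, 0.0, -0.6]
grip_width: 0.237
grip_force: 39.2
```

Call:
apply_moves([
  [10,[4,0,0],[0,0,0]],
  [10,[8,0,0],[0,0,0]],
  [10,[12,0,0],[0,0,0]],
  [10,[16,0,0],[0,0,0]],
  [10,[20,0,0],[0,0,0]],
  [10,[24,0,0],[0,0,0]],
  [10,[28,0,0],[0,0,0]],
  [10,[32,0,0],[0,0,0]],
])

```text
time_s: 27.45
eef_pos: [537.3, -9.5, 69.3]
ee_rot: [-0.0, 0.707, 0.707, -0.0]
force: [-0.5, 0.0, -1.0]
grip_width: 0.235
grip_force: 39.2
```

Call:
apply_moves([
  [10,[5,0,0],[0,0,0]],
  [10,[10,0,0],[0,0,0]],
  [10,[15,0,0],[0,0,0]],
  [10,[20,0,0],[0,0,0]],
  [10,[25,0,0],[0,0,0]],
  [10,[30,0,0],[0,0,0]],
  [10,[33,0,0],[0,0,0]],
  [10,[33,0,0],[0,0,0]],
])

```text
time_s: 28.25
eef_pos: [570.3, -9.5, 69.2]
ee_rot: [0.0, 0.707, 0.707, 0.0]
force: [0.1, -0.8, -1.1]
grip_width: 0.233
grip_force: 39.2
```

Call:
apply_moves([
  [10,[0,0,15],[0,0,0]],
  [10,[2,0,40],[0,0,0]],
  [10,[5,25,50],[0,0,0]],
  [10,[8,60,50],[0,0,0]],
  [10,[11,100,50],[0,0,0]],
  [10,[14,140,50],[0,0,0]],
  [10,[15,170,50],[0,0,0]],
  [10,[16,184,50],[0,0,0]],
  [10,[16,186,50],[0,0,0]],
  [10,[16,186,38],[0,0,0]],
  [10,[16,186,22],[0,0,0]],
  [10,[16,186,10],[0,0,0]],
  [10,[16,186,3],[0,0,0]],
  [10,[16,186,-1],[0,0,0]],
  [10,[16,186,-1],[0,0,0]],
])

```text
time_s: 29.75
eef_pos: [586.3, 176.1, 68.6]
ee_rot: [0.0, 0.707, 0.707, 0.0]
force: [0.0, 0.7, -0.2]
grip_width: 0.236
grip_force: 39.2
```

```bash
python3 chk.py 586 177 7 c3
```

```text
scene neck [585.6 176.7] 23 shank r15 [585.5 176. ] r19.5 [581.5 173. ] 66 low pt z [  9.2 123.7]
side neck [584.2 176. ] 20 shank r15 [584.1 175.2] r19.5 [585.5 179.9] 45 low pt z [ 13.7 178.4]
29.85 [586.3 176.2  68.5] [0.    0.707 0.707 0.   ] [ 0.7 -0.1 -1.2] [0.04 0.08 0.03] 0.23591507474634493 39.220826625823975
```

Call:
apply_moves([
  [10,[0,0,-1],[0,0,0]],
  [28,[0,0,-1],[0,0,0]],
  [45,[0,0,-1],[0,0,0]],
  [45,[0,0,-1],[0,0,0]],
  [50,[0,0,-1],[0,0,0]],
  [50,[0,0,10],[0,0,0]],
  [50,[0,0,45],[0,0,0]],
  [50,[0,0,80],[0,0,0]],
  [50,[0,0,120],[0,0,0]],
  [50,[-30,-60,140],[0,0,0]],
  [50,[-60,-120,160],[0,0,0]],
  [50,[-60,-180,160],[0,0,0]],
  [50,[-60,-180,160],[0,0,0]],
  [50,[-60,-180,160],[0,0,0]],
  [50,[-60,-180,160],[0,0,0]],
])

```text
time_s: 31.35
eef_pos: [526.0, -4.1, 229.2]
ee_rot: [0.0, 0.708, 0.706, 0.0]
force: [-0.3, 0.5, -0.5]
grip_width: 0.587
grip_force: 0.0
```

```bash
python3 chk.py 586 177 6 c4; cp pics/c4_scene.png pics/end.png
```

```text
scene neck [586. 177.] 32 shank r15 [585.9 176.8] r19.5 [581.8 173.8] 67 low pt z [  7.6 102.5]
side neck [585. 175.] 26 shank r15 [584.3 176.1] r19.5 [585.8 180.7] 44 low pt z [ 14.3 103.1]
31.45 [526.1  -2.7 228.5] [-0.     0.707  0.707  0.   ] [ 0.8  0.4 -0.1] [ 0.02 -0.01  0.03] 0.586476109586005 0.0
```

View pics/end.png

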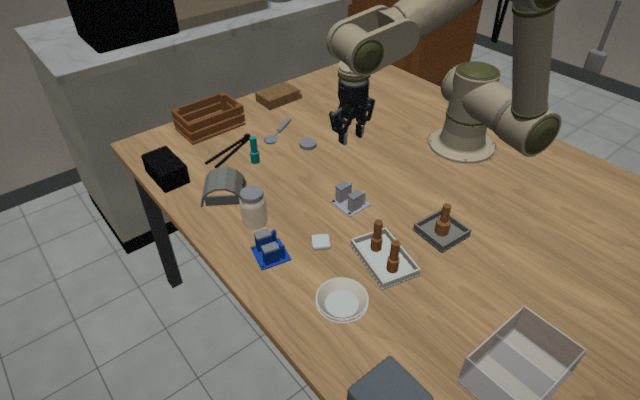

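The final view shows two posts upright in the white dish, at (377,236) and (394,256), and the thick one upright in the grey tray at (443,220). The jar, meter, cap and look-alikes have not moved.

```bash
python3 -c "
from rig import ctrl
print(ctrl.finish_job())"
```

```text
the job is handed in; nothing more can be done
None
```

All three posts were tried in the gauge and now stand upright, let go: the two that slid through are in the white dish and the one that was blocked is in the grey tray; the job was handed in at about 31 s.

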